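# Open the optics enclosure

## Robot

A 6-joint arm with a two-finger parallel gripper is mounted at the origin on the work surface. World frame = base frame: x ahead of the robot, y to its left, z up, the work surface at z = 0. Lengths are in mm, angles in rad, forces in N, time in s.
With the tool pointing down it reaches from about 300 to 875 mm from the base axis. Payload 6.4 kg.
Tool frame: the origin (TCP) lies at the very end of the fingers, on their centre line; the grasp point (between the pads) lies 19 mm behind it; z points along the fingers, y is the line along which they close (so a half turn about z gives the same grasp; the last joint's range is limited). The gripper opens to 88 mm and grips with 3 to 60 N. Pads are 18 mm wide; open, the fingers measure 123 mm over their backs; the gripper's body (75 mm by 187 mm) begins 45 mm behind the grasp point.
Start: joints at [0.894, 0.181, 1.607, -0, 1.354, -0.206], TCP at [260.811, 512.463, 238.714] pointing down, gripper open.
Joint ranges: [-2.99, 2.99], [-0.89, 2.07], [0.3, 2.58], [-1.14, 4.28], [0, 2.63], [-3.12, 3.12]. Speed limits (rad/s): [2.57, 2.57, 3.01, 3.14, 3.14, 3.14].

## Interface

Orientations are given as [roll, pitch, yaw] about the fixed x, y, z axes, in that order (R = Rz(yaw) Ry(pitch) Rx(roll)).
In Python, from plant import arm gives the robot as it stands.
- The arm moves only by the tool play_rows, never from a script. Its argument "motion" is a list that holds one entry, the list of rows, each a list of 7 numbers: the shift along the tool's x, y, z in mm, then the turn, a rotation vector about the tool's x, y, z in degrees, then the gripper command: -1 is shut, 1 is fully open, values between are in proportion. In form: [[[dx, dy, dz, rx, ry, rz, claw], ...]]. A call has 1 to 12 rows; each row shifts and turns the commanded pose from where the row before left it, along the tool's axes as they then stand; what a row does not reach is not made up. A row lasts 1/12 s, in which the tool goes at most 41.7 mm and 7.16 degrees, less where a joint would pass 70% of its speed; a pose out of reach is approached as far as the arm can. A call with a gripper value outside its range is refused whole. The fingers move at their own pace and stop on an object; the grip force is fixed at half the most. Time passes only in rows, so rows that do not move let the fingers close. It gives the time, the measured TCP pose, the force, the opening and the grip force at its end, in the units of the state.
- arm.read_state(): the state, without advancing time (a new reading comes with each control period).
- arm.get_image(name): name is "scene" or "top" or "wrist"; returns a dict with "img" (400x640x3 uint8, blue, green, red), "z_map" (400x640 float32, mm along the optical axis (not along the pixel's ray), 0 where there is no reading), "vfov" (degrees; the focal length in pixels is half the picture's height over the tangent of half this angle, whatever the lens; pixels are square), "cx", "cy" (the principal point, pixels), "dist" ([k1, k2, p1, p2, k3] as OpenCV has them; the pictures are not rectified), "R" (3x3) and "t" (3): a world point X has camera coordinates R X + t. Camera axes: x right, y down, z forward; pixel columns grow to the right and rows downward; lengths in mm; the calibration is good to about 2 mm. A picture is of the moment at which its call begins.
- arm.finish_job(): hands the job in; it is judged then, once.
The state is a dict: "time_s": time; "joint_positions": joint angles; "joint_velocities": joint speeds; "tau": joint torques, N m; "ee_pos": TCP position; "tool_rot": TCP orientation; "contact_force": force on the tool from outside, world axes, zero at the start; "torque": the same for the moment, N m; "gripper_width": finger opening in mm; "grasp_force": force on a finger pad.
Only numpy, scipy, OpenCV 4.12 (cv2) and the standard library are available. Lean on these libraries where they do the work, as an engineer would, in place of code of your own. Each camera call takes 0.05 s, during which the arm holds its last target. There are 200 camera calls.

## Task

Open the sloping optics enclosure for service: turn each of its three captive thumbscrews anticlockwise to the stop, and only when all three are loose take the cover by its handle, lift it straight off its deck and lay it gently, handle up, on the black rubber mat, centred on the mat with long side along long side. Leave the other things on the bench where they are, leave the screws loosened, and let go of the cover.

Things in the scene. Friction and masses are not known exactly. Their poses are not given: they have to be found in the camera images.
- console: Grey optics enclosure, 270 mm wide, 190 mm up the slope, 55 mm deep, on a stand, fixed; place, side (left/right) and yaw vary. Origin: on the bench under the deck's centre; its x level towards its high side (roughly towards the robot), y level along its width, z up. Its deck slopes down 30 degrees, its low edge away from the robot: up the slope is cos30 x + sin30 z, the outward normal is -sin30 x + cos30 z.
- deck (a point): Centre of the deck on which the cover's underside lies, 112 mm above the bench; axes as the enclosure's (level, not sloped). The cover lies in a frame flush with its top, about 1 mm of play at each edge.
- screw_a (a joint): Angle of the captive thumbscrew at the high edge (48 mm up the slope, 88 mm towards +y from centre): 0 = locked, wing across its slot (along the enclosure's y); grows anticlockwise seen from outside, to a stop at 1.57 = loose, wing up the slope in line with its slot. Starts at 0 to 0.4. Friction 0.05 N m, stays where left, does not rise, stays with the enclosure.
- screw_a_head (a point): Centre of that thumbscrew's flat steel wing: 30 mm long (own y), 10 mm thick (own x), 24 mm tall (own z, the cover's outward normal), from 2 to 26 mm above the cover's outer face. x and y turn with the wing. Its slot in the cover is 38 mm up the slope by 18 mm wide.
- screw_b (a joint): Angle of the captive thumbscrew at the high edge (48 mm up the slope, 88 mm towards -y from centre): 0 = locked, wing across its slot (along the enclosure's y); grows anticlockwise seen from outside, to a stop at 1.57 = loose, wing up the slope in line with its slot. Starts at 0 to 0.4. Friction 0.05 N m, stays where left, does not rise, stays with the enclosure.
- screw_b_head (a point): Centre of that thumbscrew's flat steel wing: 30 mm long (own y), 10 mm thick (own x), 24 mm tall (own z, the cover's outward normal), from 2 to 26 mm above the cover's outer face. x and y turn with the wing. Its slot in the cover is 38 mm up the slope by 18 mm wide.
- screw_c (a joint): Angle of the captive thumbscrew mid low edge (50 mm down the slope from centre): 0 = locked, wing across its slot (along the enclosure's y); grows anticlockwise seen from outside, to a stop at 1.57 = loose, wing up the slope in line with its slot. Starts at 0 to 0.4. Friction 0.05 N m, stays where left, does not rise, stays with the enclosure.
- screw_c_head (a point): Centre of that thumbscrew's flat steel wing: 30 mm long (own y), 10 mm thick (own x), 24 mm tall (own z, the cover's outward normal), from 2 to 26 mm above the cover's outer face. x and y turn with the wing. Its slot in the cover is 38 mm up the slope by 18 mm wide.
- cover_grip (a point): Centre of the handle bar in the middle of the loose aluminium cover (150 mm up the slope = own x, 230 mm across = own y, 4 mm thick, own z = outward normal, 0.3 to 0.5 kg). Bar 12 mm thick (x), 68 mm long (y), 16 mm high (z), centre 34 mm above the plate's underside, open beneath between posts 48 mm apart. Draw the cover off along its normal by over 28 mm to clear the wings.
- mat_top (a point): Centre of the top face of the flat black rubber service mat, 200 mm (own x) by 280 mm (own y), 4 mm thick, fixed on the bench on the other side from the enclosure; z up.
- vial: Bystander: small closed glass sample vial, 24 mm across, 55 mm tall, standing between enclosure and mat; origin at the middle of its underside. To be left alone.
- reagent: Bystander: amber bottle, 68 mm across, 165 mm tall; origin at the middle of its underside. To be left alone.
- jar: Bystander: white jar, 44 mm across, 60 mm tall, standing between enclosure and mat on the robot's side; origin at the middle of its underside. To be left alone.
- driver: Bystander: screwdriver lying on the bench, about 200 mm long, 26 mm thick; origin at its underside near its middle, x along its length towards the tip. To be left alone.
- spanner: Bystander: flat spanner lying on the bench, about 180 mm long; origin at its underside near its middle, x along its length towards the tip. To be left alone.
- cover: The same cover plate; origin at the centre of its underside, axes as for its handle point.

How it is judged (in metres and radians):
On the way, in this order (a step that is already met when the one before it is completed fails the run):
1. all three thumbscrews are loosened with the cover still in place on the deck (value of joint each of screw_a, screw_b, screw_c above 1.35 rad and distance of cover_grip from where it was at the start of the episode below 0.012 m), for 0.2 s.
2. the cover is lifted off the deck in the gripper, clear of the wings (distance of cover_grip from where it was at the start of the episode above 0.05 m and contact force between the fingers and cover above 1 N), for 0.1 s.
At the end, for the whole second after the job is handed in: All three screws stay turned past 1.35 rad; the cover lies flat (within 0.06 rad), handle up, at rest on the mat, its centre within 35 mm of the mat's centre along each side, its sides within 0.2 rad of the mat's, and is released (value of joint each of screw_a, screw_b, screw_c above 1.35 rad and x of cover_grip in the frame of mat_top between -0.035 and 0.035 m and y of cover_grip in the frame of mat_top between -0.035 and 0.035 m and z of cover_grip in the frame of mat_top below 0.04 m and angle between cover_grip's own z axis and vertical below 0.06 rad and angle between the x axis of cover_grip and the x axis of mat_top, either way round below 0.2 rad and linear speed of cover below 0.02 m/s and contact force between the fingers and cover below 0.1 N); the robot touches nothing.
It fails at once if the cover is pulled out of place while a screw is still locked (distance of cover_grip from where it was at the start of the episode above 0.015 m and value of joint any of screw_a, screw_b, screw_c below 1.2 rad).
It fails at once if the cover is dropped or thrown (faster than 0.5 m/s out of the fingers) (linear speed of cover above 0.5 m/s and contact force between the fingers and cover below 0.1 N).
It fails at once if the cover comes down hard: faster than 0.25 m/s in the last 10 mm above the mat (z of cover_grip in the frame of mat_top below 0.044 m and linear speed of cover above 0.25 m/s).
It fails at once if a bystander is shifted by more than 30 mm (distance of any of vial, reagent, jar, driver, spanner from where it was at the start of the episode above 0.03 m).
It also fails if it takes over 70 s, if anything falls off the work surface, if the arm or the gripper's body presses on something with over 40 N, if the wrist force passes 120 N, or if a joint passes its speed limit or range.

## Working session

There is one attempt and no reset: what is moved stays moved. The work goes in short steps, Python scripts to look and compute and a tool call to move; the robot and the scene stay as the last step left them, time stands still between calls to the robot, and variables do not carry over. Pictures are saved under pics/ and viewed, at most 10 in all, crops included, and the job is handed in when it is done.

Besides the shell and the picture viewer there is one more tool, called after ">>>" as name(argument=value, ...), one argument or row to a line, values as JSON. play_rows: Moves the arm, as the interface text tells. Its arguments: {"type":"object","properties":{"motion":{"type":"array","items":{"type":"array","items":{"type":"array","items":{"type":"number"}}}}},"required":["motion"]}

```bash
mkdir -p pics; ls
cat > h.py <<'E'
import numpy as np, cv2
from scipy.spatial.transform import Rotation as Ro
from plant import arm
def K(d):
    f=200/np.tan(np.radians(d["vfov"])/2); return np.array([[f,0,d["cx"]],[0,f,d["cy"]],[0,0,1]])
def cloud(d):
    h,w=d["z_map"].shape; u,v=np.meshgrid(np.arange(w),np.arange(h))
    p=cv2.undistortPoints(np.stack([u,v],-1).reshape(-1,1,2).astype(np.float64),K(d),np.array(d["dist"])).reshape(h,w,2)
    z=d["z_map"][...,None]; c=np.concatenate([p*z,z],-1)
    return (c-np.array(d["t"]))@np.array(d["R"])
def proj(d,X):
    return cv2.projectPoints(np.atleast_2d(X).astype(float),cv2.Rodrigues(np.array(d["R"]))[0],np.array(d["t"],float),K(d),np.array(d["dist"]))[0].reshape(-1,2)
E
python3 - <<'E'
from h import *
for n in("top","scene"):
    d=arm.get_image(n); cv2.imwrite(f"pics/{n}0.png",d["img"]); np.savez(f"{n}0.npz",**d)
s=arm.read_state(); print(s)
E
```

```text
pics
{'time_s': 0.1, 'joint_positions': array([ 8.93693205e-01,  1.81473791e-01,  1.60789372e+00, -1.00099060e-05,
        1.35374725e+00, -2.06304129e-01]), 'joint_velocities': array([-6.78210383e-04, -1.32975798e-03, -4.16981692e-04,  2.29941212e-03,
        8.51983966e-05,  9.95539978e-04]), 'tau': array([-1.23591585e-04, -4.34821808e+01, -3.42692685e+01,  7.02619040e-02,
        3.40564689e-02, -4.15689260e-05]), 'ee_pos': array([260.51222042, 512.08052366, 237.9031516 ]), 'tool_rot': array([-3.14010082e+00, -3.02229790e-04,  2.67079560e+00]), 'contact_force': array([-0.58309038, -0.74339654,  0.08189402]), 'torque': array([ 0.03859171,  0.02156545, -0.04636833]), 'grasp_force': 0.0, 'gripper_width': 87.96530616580333}
```

View pics/top0.png

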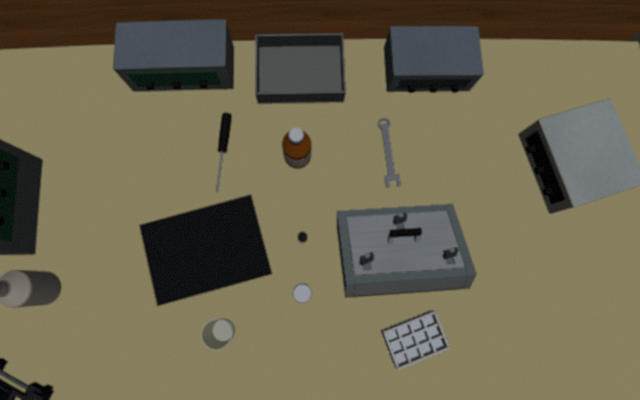

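View pics/scene0.png

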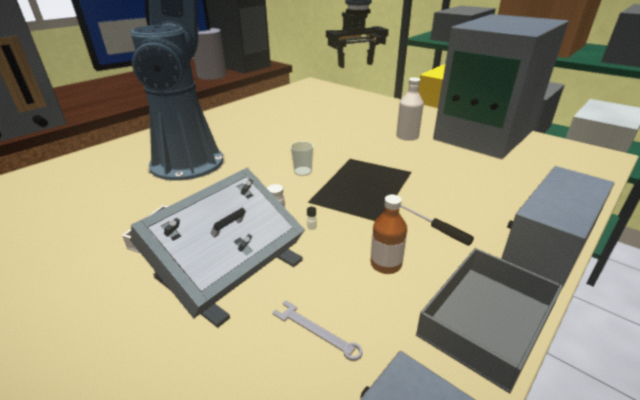

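The top view shows the enclosure at right (~405,250), with screws at a(366,258), b(450,253) and c(400,218), and the handle at (405,233). The mat is at (205,250), the vial at (302,237), the jar at (302,292). The scene view agrees.

```bash
cat > m.py <<'E'
from h import *
d=dict(np.load("top0.npz")); P=cloud(d); img=d["img"]
print("zmap zeros",(d["z_map"]==0).mean())
# mat
g=cv2.cvtColor(img,cv2.COLOR_BGR2GRAY)
def blob(m,seed):
    n,l=cv2.connectedComponents(m.astype(np.uint8)); return l==l[seed[1],seed[0]]
mm=blob(g<45,(205,250)); Q=P[mm]; print("mat z",np.median(Q[:,2]))
r=cv2.minAreaRect(Q[:,:2].astype(np.float32)); print("mat",r)
for n,s in(("vial",(302,237)),("jar",(302,293)),("bottle",(297,146)),("glass",(220,330))): print(n,P[s[1],s[0]].round())
# deck plane
box=np.zeros(g.shape,bool); box[205:295,335:475]=1
sel=P[box]; sel=sel[sel[:,2]>60]
c=P[240:250,385:430].reshape(-1,3)
from itertools import count
A=np.c_[c[:,:2],np.ones(len(c))]; k=np.linalg.lstsq(A,c[:,2],rcond=None)[0]
for _ in range(6):
    res=sel[:,2]-sel[:,:2]@k[:2]-k[2]; q=sel[abs(res)<4]
    k=np.linalg.lstsq(np.c_[q[:,:2],np.ones(len(q))],q[:,2],rcond=None)[0]
n=np.array([-k[0],-k[1],1]);n/=np.linalg.norm(n); print("normal",n,"tilt",np.degrees(np.arccos(n[2])))
up=-np.array([n[0],n[1],0]);up/=np.linalg.norm(up); print("yaw",np.degrees(np.arctan2(up[1],up[0])))
hd=(P-np.array([0,0,k[2]]))@n
u3=np.cross([0,0,1],up); s3=np.cross(u3,n) # y, upslope
top=box&(abs(hd)<3)&(P[...,2]>40)
# extents in slope coords
S=P[top]; a=np.c_[S@s3,S@u3]; r=cv2.minAreaRect(a.astype(np.float32)); print("top rect slope",r, np.percentile(a,[0.5,99.5],axis=0))
hi=box&(hd>8)&(hd<50)
nn,l,st,ce=cv2.connectedComponentsWithStats(hi.astype(np.uint8))
for i in range(1,nn):
    if st[i,4]<6: continue
    Q=P[l==i]; print(ce[i].round(),st[i,4],"c",Q.mean(0).round(1),"h",hd[l==i].max().round(1),"slope",(Q@s3).mean().round(1),(Q@u3).mean().round(1),cv2.minAreaRect(np.c_[Q@s3,Q@u3].astype(np.float32)))
print("u3",u3,"s3",s3,k)
E
python3 m.py
```

```text
zmap zeros 0.00391015625
mat z 3.612381402341709
mat ((493.20855712890625, 195.17697143554688), (233.7030487060547, 348.2672119140625), 14.132713317871094)
vial [520.   2.  57.]
jar [395.   4.  65.]
bottle [712.   8. 132.]
glass [314. 197.   6.]
normal [0.4970699  0.01848457 0.86751359] tilt 29.829023915019196
yaw -177.87031925097375
top rect slope ((-370.12255859375, 234.7689208984375), (271.4819641113281, 194.17047119140625), 89.73626708984375) [[-463.81648576  101.28227124]
 [-274.42513567  368.26424558]]
[399. 217.] 116 c [ 552.8 -212.5  110.8] h 30.9 slope -417.3 232.9 ((-419.33673095703125, 233.44705200195312), (11.56810188293457, 30.334457397460938), 14.11194896697998)
[404. 233.] 320 c [ 514.4 -213.3  144.5] h 41.0 slope -367.2 232.3 ((-369.5916748046875, 234.0124053955078), (68.90056610107422, 16.037668228149414), 89.14386749267578)
[450. 252.] 116 c [ 470.9 -303.2  160.1] h 31.9 slope -318.8 320.5 ((-320.4350280761719, 322.0210266113281), (11.203115463256836, 28.31214714050293), 15.182652473449707)
[366. 258.] 123 c [ 464.9 -127.7  159.9] h 32.3 slope -319.4 144.9 ((-321.5841979980469, 145.50624084472656), (11.025341033935547, 30.223281860351562), 24.61311149597168)
u3 [ 0.03716138 -0.99930928  0.        ] s3 [-0.86691438 -0.032238    0.49741348] [-5.72982261e-01 -2.13075306e-02  3.98637345e+02]
```

```bash
cat > g.py <<'E'
from h import *
ye=-177.87
def frame(yaw=ye):
    a=np.radians(yaw); up=np.array([np.cos(a),np.sin(a),0]); u=np.cross([0,0,1],up)
    t=np.radians(30); s=np.cos(t)*up+np.sin(t)*np.array([0,0,1]); n=np.cross(s,u); return s,u,n
s,u,n=frame()
C=np.array([501.4,-215.9,115.5]) # outer face centre
W={'b':(48,-88),'a':(48,88),'c':(-50,0),'h':(0,0)}
def pt(k,h): return C+W[k][0]*s+W[k][1]*u+h*n
def rot(th): # tool x,y,z for wing angle th deg
    r=Ro.from_rotvec(np.radians(th)*n); z=-n; y=r.apply(-s); return Ro.from_matrix(np.c_[np.cross(y,z),y,z])
def cur():
    st=arm.read_state(); return np.array(st["ee_pos"]),Ro.from_euler("xyz",st["tool_rot"]),st
def go(p,R):
    P,T,st=cur(); rv=(T.inv()*R).as_rotvec(degrees=True)
    print("shift now",T.inv().apply(p-P).round(1),"rotvec",rv.round(1),"| after-rot shift",R.inv().apply(p-P).round(1),"q",np.round(st["joint_positions"],2),"F",np.round(st["contact_force"],1))
E
python3 - <<'E'
from g import *
for k in 'bca': print(k,pt(k,14).round(1))
go(pt('b',105),rot(24.6))
d=dict(np.load("top0.npz"));P=cloud(d);g=cv2.cvtColor(d["img"],cv2.COLOR_BGR2GRAY)
m=((g<45)*255).astype(np.uint8);m=cv2.morphologyEx(m,cv2.MORPH_OPEN,np.ones((7,7)));nn,l=cv2.connectedComponents(m);mm=l==l[250,205]
# cast contour corners onto z=4
c=max(cv2.findContours(mm.astype(np.uint8),0,1)[0],key=cv2.contourArea)
p=cv2.undistortPoints(c.astype(float),K(d),d["dist"]).reshape(-1,2)
r=np.c_[p,np.ones(len(p))]@d["R"];o=-d["R"].T@d["t"];X=o+r*((4-o[2])/r[:,2])[:,None]
print(cv2.minAreaRect(X[:,:2].astype(np.float32)),mm.sum())
E
```

```text
b [ 463.6 -129.2  151.6]
c [ 551.7 -214.   102.6]
a [ 470.1 -305.1  151.6]
shift now [-511.6 -457.3    8. ] rotvec [22.3 20.7 35.4] | after-rot shift [-672.1  -89.7 -105.8] q [ 0.89  0.18  1.61 -0.    1.35 -0.21] F [-0.6 -0.7  0.1]
((502.791259765625, 234.67001342773438), (194.87831115722656, 274.6095886230469), 14.168835639953613) 9355
```

>>> play_rows(
  motion=[
    [[-28.4, -25.4, 0, 0, 0, 0, -0.25], [-28.4, -25.4, 0, 0, 0, 0, -0.25], [-28.4, -25.4, 0, 0, 0, 0, -0.25], [-28.4, -25.4, 0, 0, 0, 0, -0.25], [-28.4, -25.4, 0, 0, 0, 0, -0.25], [-28.4, -25.4, 0, 0, 0, 0, -0.25], [-28.4, -25.4, 0, 0, 0, 0, -0.25], [-28.4, -25.4, 0, 0, 0, 0, -0.25], [-28.4, -25.4, 0, 0, 0, 0, -0.25], [-28.4, -25.4, 0, 0, 0, 0, -0.25], [-28.4, -25.4, 0, 0, 0, 0, -0.25], [-28.4, -25.4, 0, 0, 0, 0, -0.25]],
  ],
)

```text
time_s: 1.1
ee_pos: [426.3, 84.4, 238.6]
tool_rot: [3.141, 0.0, 2.671]
contact_force: [0.7, 0.1, -0.3]
gripper_width: 32.9
grasp_force: 0.0
```

>>> play_rows(
  motion=[
    [[-28.4, -25.4, 0, 3.2, 2.95, 5.05, -0.25], [-28.4, -25.4, 0, 3.2, 2.95, 5.05, -0.25], [-28.4, -25.4, 0, 3.2, 2.95, 5.05, -0.25], [0, 0, 0, 3.2, 2.95, 5.05, -0.25], [0, 0, 0, 3.2, 2.95, 5.05, -0.25], [0, 0, 0, 3.2, 2.95, 5.05, -0.25], [0, 0, 0, 3.2, 2.95, 5.05, -0.25], [0, 0, 0, 0, 0, 0, -0.25]],
  ],
)

```text
time_s: 1.77
ee_pos: [458.2, -23.7, 237.0]
tool_rot: [-2.652, -0.212, 1.982]
contact_force: [0.1, -0.1, -0.3]
gripper_width: 33.3
grasp_force: 0.0
```

```bash
cat > look.py <<'E'
from g import *
import sys
d=arm.get_image("wrist"); cv2.imwrite("pics/%s.png"%sys.argv[1],d["img"]); P=cloud(d)
hd=(P-C)@n; a=(P-C)@s; b=(P-C)@u
m=(abs(a)<60)&(abs(b)<100)&(abs(hd)<8); print("face h",np.median(hd[m]),m.sum())
for k,(x,y) in W.items():
    r=45 if k=='h' else 24
    # top face of the feature
    t0=34 if k=='h' else 22
    q=(d["z_map"]>0)&(abs(a-x)<(16 if k=='h' else r))&(abs(b-y)<r)&(hd>t0-2)&(hd<t0+9)
    if q.sum()<30: continue
    (cx,cy),(w,h),an=cv2.minAreaRect(np.c_[a[q],b[q]].astype(np.float32)); print(k,q.sum(),"s,u",round(cx,1),round(cy,1),"wh",round(w,1),round(h,1),"ang",round(an,1),"h95",np.percentile(hd[q],95).round(1), "px",np.argwhere(q).mean(0)[::-1].round())
E
python3 look.py w1; python3 -c "
from g import *
go(pt('b',105),rot(24.6))"
```

```text
face h -0.49774092302247974 2168
b 335 s,u 47.5 -89.0 wh 10.2 31.7 ang 20.1 h95 28.5 px [323. 331.]
shift now [-114.6   -4.2  -17.5] rotvec [-0.1 -0.   0.2] | after-rot shift [-114.7   -3.9  -17.4] q [-0.22  0.31  1.54 -0.13  1.8  -0.69] F [-0.1  0.3 -0.3]
```

>>> play_rows(
  motion=[
    [[-38, -1.4, -6, 0, 0, 0, -0.25], [-38, -1.4, -6, 0, 0, 0, -0.25], [-38, -1.4, -6, 0, 0, 0, -0.25], [0, 0, 0, 0, 0, 0, -0.25]],
  ],
)

```text
time_s: 2.15
ee_pos: [510.3, -132.0, 232.7]
tool_rot: [-2.661, -0.206, 1.987]
contact_force: [-0.5, 0.2, -0.1]
gripper_width: 33.0
grasp_force: 0.0
```

```bash
python3 look.py w2; python3 -c "
from g import *
go(pt('b',5),rot(24.6))"
```

```text
face h -0.6006192196801483 10006
b 396 s,u 47.6 -90.2 wh 10.4 30.2 ang 20.7 h95 28.5 px [329. 198.]
c 100 s,u -49.6 4.6 wh 7.8 17.5 ang 26.9 h95 28.4 px [378. 324.]
h 463 s,u -0.5 -2.2 wh 12.9 68.3 ang 0.3 h95 38.3 px [334. 310.]
shift now [  1.4   1.4 102.2] rotvec [0.1 0.1 0.1] | after-rot shift [  1.2   1.6 102.2] q [-0.36  0.44  1.37 -0.2   1.81 -0.83] F [ 0.1  0.5 -0.6]
```

View pics/w2.png

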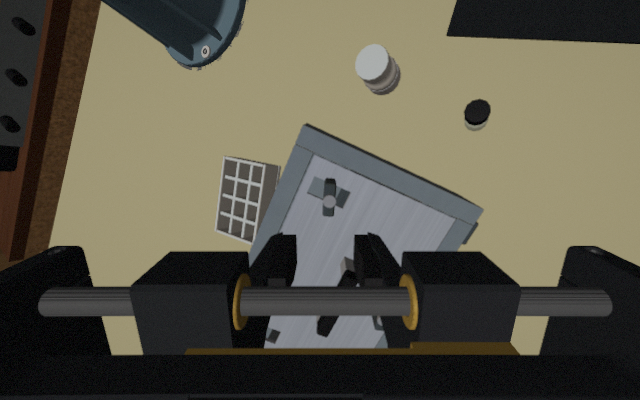

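The view shows wing b at (329,198) midway between the fingers, with the jar (375,65) and vial (477,112) clear. I'm descending onto wing b.

>>> play_rows(
  motion=[
    [[3, 2, 20, 0, 0, 3, -0.25], [0, 0, 20, 0, 0, 0, -0.25], [0, 0, 20, 0, 0, 0, -0.25], [0, 0, 20, 0, 0, 0, -0.25], [0, 0, 20, 0, 0, 0, -0.25], [0, 0, 2, 0, 0, 0, -0.25], [0, 0, 0, 0, 0, 0, -1], [0, 0, 0, 0, 0, 0, -1], [0, 0, 0, 0, 0, 0, -1], [0, 0, 0, 0, 0, 0, -1], [0, 0, 0, 0, 0, 0, -1]],
  ],
)

```text
time_s: 3.12
ee_pos: [460.1, -125.0, 145.5]
tool_rot: [-2.653, -0.183, 1.941]
contact_force: [4.4, 2.6, 3.0]
gripper_width: 9.6
grasp_force: 30.0
```

>>> play_rows(
  motion=[
    [[0, 0, 0, 0, 0, -6.3, -1], [0, 0, 0, 0, 0, -6.3, -1], [0, 0, 0, 0, 0, -6.3, -1], [0, 0, 0, 0, 0, -6.3, -1], [0, 0, 0, 0, 0, -6.3, -1], [0, 0, 0, 0, 0, -6.3, -1], [0, 0, 0, 0, 0, -6.3, -1], [0, 0, 0, 0, 0, -6.3, -1], [0, 0, 0, 0, 0, -6.3, -1], [0, 0, 0, 0, 0, -6.3, -1], [0, 0, 0, 0, 0, -6.0, -1], [0, 0, 0, 0, 0, 0, -1]],
  ],
)

```text
time_s: 4.12
ee_pos: [458.4, -128.1, 146.5]
tool_rot: [3.139, -0.524, -3.088]
contact_force: [-4.1, -9.3, 7.5]
gripper_width: 9.7
grasp_force: 30.0
```

```bash
sed -i 's/^C=.*/C=np.array([501.3,-214.2,115.5])/' g.py; python3 -c "
from g import *
go(pt('b',5),rot(90)); print(cur()[2]['torque'])
R=rot(90);print('to c from b retreat', R.inv().apply(pt('c',60)-pt('b',60)), 'b to a', R.inv().apply(pt('a',60)-pt('b',60)))"
```

```text
shift now [-1.9  0.3  2. ] rotvec [-0.3 -0.   0.8] | after-rot shift [-1.8  0.4  2. ] q [-0.38  0.43  1.57 -0.21  1.62 -1.96] F [-4.1 -9.3  7.5]
[-1.236522    0.90317122  0.47114595]
to c from b retreat [-9.80000000e+01 -8.80000000e+01 -2.56461519e-14] b to a [ 2.80415695e-14 -1.76000000e+02  5.04799177e-15]
```

>>> play_rows(
  motion=[
    [[0, 0, 0, 0, 0, 0, -0.25], [0, 0, 0, 0, 0, 0, -0.25], [0, 0, 0, 0, 0, 0, -0.25], [0, 0, 0, 0, 0, 0, -0.25], [0, 0, -30, 0, 0, 0, -0.25], [0, 0, -30, 0, 0, 0, -0.25], [0, 0, -30, 0, 0, 0, -0.25], [-33, -29, 0, 0, 0, 0, -0.25], [-33, -29, 0, 0, 0, 0, -0.25], [-33, -29, 0, 0, 0, 0, -0.25], [0, 0, 0, 0, 0, 6.7, -0.25], [0, 0, 0, 0, 0, 6.7, -0.25]],
  ],
)

```text
time_s: 5.12
ee_pos: [587.9, -202.4, 170.0]
tool_rot: [-3.013, -0.515, 2.918]
contact_force: [-0.4, 2.0, 0.1]
gripper_width: 32.9
grasp_force: 0.0
```

>>> play_rows(
  motion=[
    [[0, 0, 0, 0, 0, 6.7, -0.25], [0, 0, 0, 0, 0, 6.7, -0.25], [0, 0, 0, 0, 0, 6.7, -0.25], [0, 0, 0, 0, 0, 6.7, -0.25], [0, 0, 0, 0, 0, 6.7, -0.25], [0, 0, 0, 0, 0, 6.7, -0.25], [0, 0, 0, 0, 0, 6.7, -0.25], [0, 0, 0, 0, 0, 6.7, -0.25], [0, 0, 0, 0, 0, 6.7, -0.25], [0, 0, 0, 0, 0, 0, -0.25]],
  ],
)

```text
time_s: 5.95
ee_pos: [588.5, -201.3, 174.6]
tool_rot: [-2.636, -0.144, 1.864]
contact_force: [-0.2, -1.0, -0.7]
gripper_width: 33.1
grasp_force: 0.0
```

```bash
python3 look.py w3; python3 -c "
from g import *
go(pt('c',5),rot(15))"
```

```text
face h -0.6248133991145917 21763
b 648 s,u 46.9 -88.0 wh 29.9 10.8 ang 0.8 h95 28.8 px [232.  75.]
c 420 s,u -50.3 -0.6 wh 9.9 29.9 ang 16.4 h95 28.6 px [327. 221.]
h 1308 s,u -0.5 -0.5 wh 67.9 12.1 ang 89.9 h95 38.3 px [266. 207.]
shift now [-10.2   0.8  90. ] rotvec [-0.   0.1  2.1] | after-rot shift [-10.2   1.1  90. ] q [-0.41  0.7   1.12 -0.23  1.8  -0.75] F [ 1.   1.7 -0.3]
```

>>> play_rows(
  motion=[
    [[-5, 0.5, 15, 0, 0, 0, -0.25], [-5, 0.5, 15, 0, 0, 0, -0.25], [0, 0, 20, 0, 0, 0, -0.25], [0, 0, 20, 0, 0, 0, -0.25], [0, 0, 20, 0, 0, 0, -0.25], [0, 0, 0, 0, 0, 0, -0.25], [0, 0, 0, 0, 0, 0, -1], [0, 0, 0, 0, 0, 0, -1], [0, 0, 0, 0, 0, 0, -1], [0, 0, 0, 0, 0, 0, -1], [0, 0, 0, 0, 0, 0, -1]],
  ],
)

```text
time_s: 6.92
ee_pos: [548.7, -212.2, 95.3]
tool_rot: [-2.64, -0.145, 1.869]
contact_force: [5.1, 1.8, -1.8]
gripper_width: 9.6
grasp_force: 30.0
```

```bash
python3 -c "
from g import *
go(pt('c',5),rot(90))"
```

```text
shift now [ 0.1 -1.2  1.2] rotvec [  0.1   0.2 -73. ] | after-rot shift [ 1.2 -0.2  1.2] q [-0.45  0.71  1.27 -0.23  1.63 -0.74] F [ 5.1  1.8 -1.8]
```

>>> play_rows(
  motion=[
    [[0, 0, 0, 0, 0, -6.8, -1], [0, 0, 0, 0, 0, -6.8, -1], [0, 0, 0, 0, 0, -6.8, -1], [0, 0, 0, 0, 0, -6.8, -1], [0, 0, 0, 0, 0, -6.8, -1], [0, 0, 0, 0, 0, -6.8, -1], [0, 0, 0, 0, 0, -6.8, -1], [0, 0, 0, 0, 0, -6.8, -1], [0, 0, 0, 0, 0, -6.8, -1], [0, 0, 0, 0, 0, -6.8, -1], [0, 0, 0, 0, 0, -5, -1], [0, 0, 0, 0, 0, 0, -1]],
  ],
)

```text
time_s: 7.92
ee_pos: [548.2, -212.9, 95.6]
tool_rot: [-3.141, -0.521, -3.101]
contact_force: [4.0, -1.3, -0.6]
gripper_width: 10.1
grasp_force: 30.0
```

```bash
python3 -c "
from g import *
go(pt('c',5),rot(90)); R=rot(90);print(R.inv().apply(pt('a',60)-pt('c',60)))"
```

```text
shift now [0.6 0.5 1.2] rotvec [-0.1  0.1  0.2] | after-rot shift [0.6 0.5 1.2] q [-0.45  0.71  1.27 -0.24  1.63 -2.02] F [ 4.  -1.3 -0.6]
[ 9.80000000e+01 -8.80000000e+01  2.56461519e-14]
```

>>> play_rows(
  motion=[
    [[0, 0, 0, 0, 0, 0, -0.25], [0, 0, 0, 0, 0, 0, -0.25], [0, 0, 0, 0, 0, 0, -0.25], [0, 0, 0, 0, 0, 0, -0.25], [0, 0, -30, 0, 0, 0, -0.25], [0, 0, -30, 0, 0, 0, -0.25], [0, 0, -30, 0, 0, 0, -0.25], [25, -22, 0, 0, 0, 0, -0.25], [25, -22, 0, 0, 0, 0, -0.25], [25, -22, 0, 0, 0, 0, -0.25], [25, -22, 0, 0, 0, 0, -0.25], [0, 0, 0, 0, 0, 6.7, -0.25]],
  ],
)

```text
time_s: 8.92
ee_pos: [506.4, -306.5, 226.4]
tool_rot: [-3.069, -0.517, 3.038]
contact_force: [0.4, 0.8, 0.9]
gripper_width: 32.9
grasp_force: 0.0
```

>>> play_rows(
  motion=[
    [[0, 0, 0, 0, 0, 6.7, -0.25], [0, 0, 0, 0, 0, 6.7, -0.25], [0, 0, 0, 0, 0, 6.7, -0.25], [0, 0, 0, 0, 0, 6.7, -0.25], [0, 0, 0, 0, 0, 6.7, -0.25], [0, 0, 0, 0, 0, 6.7, -0.25], [0, 0, 0, 0, 0, 6.7, -0.25], [0, 0, 0, 0, 0, 6.7, -0.25], [0, 0, 0, 0, 0, 6.7, -0.25], [0, 0, 0, 0, 0, 6.7, -0.25], [0, 0, 0, 0, 0, 0, -0.25]],
  ],
)

```text
time_s: 9.83
ee_pos: [508.7, -301.8, 223.1]
tool_rot: [-2.635, -0.138, 1.852]
contact_force: [1.1, 0.4, -0.2]
gripper_width: 33.0
grasp_force: 0.0
```

```bash
python3 look.py w4; python3 -c "
from g import *
go(pt('a',5),rot(16))"
```

```text
face h -0.44425128731520963 30795
a 432 s,u 47.9 87.1 wh 10.6 29.7 ang 15.7 h95 28.6 px [329. 210.]
c 560 s,u -50.5 -0.2 wh 30.0 10.8 ang 2.1 h95 28.8 px [484. 140.]
h 1840 s,u -0.1 -0.1 wh 67.8 13.4 ang 88.9 h95 38.5 px [429. 118.]
shift now [-0.7  2.1 90.3] rotvec [-0.   0.   0.4] | after-rot shift [-0.7  2.  90.3] q [-0.58  0.56  1.22 -0.3   1.79 -0.91] F [-0.3 -0.6 -0.1]
```

>>> play_rows(
  motion=[
    [[0, 2, 15, 0, 0, 0, -0.25], [0, 0, 15, 0, 0, 0, -0.25], [0, 0, 20, 0, 0, 0, -0.25], [0, 0, 20, 0, 0, 0, -0.25], [0, 0, 20, 0, 0, 0, -0.25], [0, 0, 0, 0, 0, 0, -0.25], [0, 0, 0, 0, 0, 0, -1], [0, 0, 0, 0, 0, 0, -1], [0, 0, 0, 0, 0, 0, -1], [0, 0, 0, 0, 0, 0, -1], [0, 0, 0, 0, 0, 0, -1]],
  ],
)

```text
time_s: 10.8
ee_pos: [466.9, -302.8, 144.4]
tool_rot: [-2.639, -0.139, 1.858]
contact_force: [5.8, 1.7, -1.3]
gripper_width: 9.5
grasp_force: 30.0
```

>>> play_rows(
  motion=[
    [[0, 0, 0, 0, 0, -6.8, -1], [0, 0, 0, 0, 0, -6.8, -1], [0, 0, 0, 0, 0, -6.8, -1], [0, 0, 0, 0, 0, -6.8, -1], [0, 0, 0, 0, 0, -6.8, -1], [0, 0, 0, 0, 0, -6.8, -1], [0, 0, 0, 0, 0, -6.8, -1], [0, 0, 0, 0, 0, -6.8, -1], [0, 0, 0, 0, 0, -6.8, -1], [0, 0, 0, 0, 0, -6.8, -1], [0, 0, 0, 0, 0, -6, -1], [0, 0, 0, 0, 0, 0, -1]],
  ],
)

```text
time_s: 11.8
ee_pos: [466.2, -304.0, 144.8]
tool_rot: [3.14, -0.522, -3.095]
contact_force: [1.6, -2.8, 1.9]
gripper_width: 9.8
grasp_force: 30.0
```

```bash
python3 -c "
from g import *
go(pt('a',5),rot(90)); R=rot(90);print(R.inv().apply(pt('h',60)-pt('a',60)))"
```

```text
shift now [0.1 0.4 1.2] rotvec [-0.2  0.1  0.5] | after-rot shift [0.1 0.4 1.2] q [-0.62  0.56  1.39 -0.31  1.62 -2.18] F [ 1.6 -2.8  1.9]
[-4.80000000e+01  8.80000000e+01  2.66453526e-15]
```

>>> play_rows(
  motion=[
    [[0, 0, 0, 0, 0, 0, -0.25], [0, 0, 0, 0, 0, 0, -0.25], [0, 0, 0, 0, 0, 0, -0.25], [0, 0, 0, 0, 0, 0, -0.25], [0, 0, -30, 0, 0, 0, -0.25], [0, 0, -30, 0, 0, 0, -0.25], [0, 0, -30, 0, 0, 0, -0.25], [-16, 29, 0, 0, 0, 0, -0.45], [-16, 29, 0, 0, 0, 0, -0.45], [-16, 29, 0, 0, 0, 0, -0.45], [0, 0, 0, 0, 0, 6.9, -0.45], [0, 0, 0, 0, 0, 6.9, -0.45]],
  ],
)

```text
time_s: 12.8
ee_pos: [548.7, -210.3, 197.5]
tool_rot: [-3.004, -0.508, 2.905]
contact_force: [0.0, -0.3, 0.1]
gripper_width: 24.3
grasp_force: 0.0
```

>>> play_rows(
  motion=[
    [[0, 0, 0, 0, 0, 6.9, -0.45], [0, 0, 0, 0, 0, 6.9, -0.45], [0, 0, 0, 0, 0, 6.9, -0.45], [0, 0, 0, 0, 0, 6.9, -0.45], [0, 0, 0, 0, 0, 6.9, -0.45], [0, 0, 0, 0, 0, 6.9, -0.45], [0, 0, 0, 0, 0, 6.9, -0.45], [0, 0, 0, 0, 0, 6.9, -0.45], [0, 0, 0, 0, 0, 6.9, -0.45], [0, 0, 0, 0, 0, 6.9, -0.45], [0, 0, 0, 0, 0, 6.9, -0.45], [0, 0, 0, 0, 0, 0, -0.45]],
  ],
)

```text
time_s: 13.8
ee_pos: [548.3, -212.5, 198.2]
tool_rot: [-2.618, -0.002, 1.613]
contact_force: [0.0, 0.1, -0.5]
gripper_width: 24.4
grasp_force: 0.0
```

```bash
python3 look.py w5; python3 -c "
from g import *
go(pt('h',11),rot(0))
from h import *
d=arm.get_image('top'); P=cloud(d); hd=(P-C)@n;a=(P-C)@s;b=(P-C)@u
for k,(x,y) in W.items():
    q=(abs(a-x)<24)&(abs(b-y)<24)&(hd>18)&(hd<34)
    if k!='h' and q.sum()>20: print(k,q.sum(),cv2.minAreaRect(np.c_[a[q],b[q]].astype(np.float32)))"
```

```text
face h -0.6120757747695164 21075
b 595 s,u 47.5 -88.2 wh 10.9 30.2 ang 89.0 h95 28.7 px [263.  95.]
c 478 s,u -50.2 -0.5 wh 11.3 29.7 ang 88.0 h95 28.6 px [387. 210.]
h 1274 s,u -0.7 -0.5 wh 11.6 67.9 ang 0.0 h95 38.3 px [327. 212.]
shift now [ 0.1  0.6 84.1] rotvec [-0.   0.1  0.7] | after-rot shift [ 0.   0.6 84.1] q [-0.45  0.6   1.22 -0.24  1.79 -0.49] F [ 0.5 -0.5 -1. ]
a 87 ((49.6053581237793, 90.03834533691406), (34.11442184448242, 10.67919921875), 0.6951639652252197)
```

View pics/w5.png

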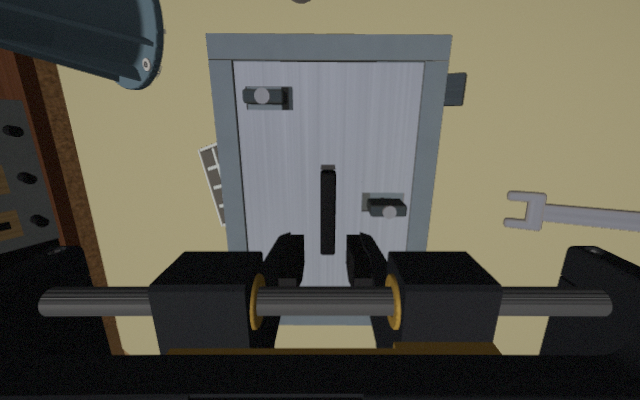

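The handle at (328,212) is centred between the fingers. Wings b (265,96) and c (387,210) are in line with their slots, and a measures about 90° in the top view. I'm descending to grip the handle.

>>> play_rows(
  motion=[
    [[0, 0.7, 20, 0, 0, 0, -0.45], [0, 0, 20, 0, 0, 0, -0.45], [0, 0, 20, 0, 0, 0, -0.45], [0, 0, 15, 0, 0, 0, -0.45], [0, 0, 9, 0, 0, 0, -0.45], [0, 0, 0, 0, 0, 0, -0.45], [0, 0, 0, 0, 0, 0, -1], [0, 0, 0, 0, 0, 0, -1], [0, 0, 0, 0, 0, 0, -1], [0, 0, 0, 0, 0, 0, -1], [0, 0, 0, 0, 0, 0, -1]],
  ],
)

```text
time_s: 14.82
ee_pos: [508.3, -214.6, 126.1]
tool_rot: [-2.621, -0.003, 1.618]
contact_force: [3.0, -0.8, 1.7]
gripper_width: 11.3
grasp_force: 30.0
```

>>> play_rows(
  motion=[
    [[0, 0, -3, 0, 0, 0, -1], [0, 0, -5, 0, 0, 0, -1], [0, 0, -8, 0, 0, 0, -1], [0, 0, -8, 0, 0, 0, -1], [0, 0, -8, 0, 0, 0, -1], [0, 0, -8, 0, 0, 0, -1], [0, 0, -10, 0, 0, 0, -1], [0, 0, -10, 0, 0, 0, -1], [0, 0, -10, 0, 0, 0, -1], [0, 0, -10, 0, 0, 0, -1], [0, 0, -10, 0, 0, 0, -1], [0, 0, 0, 0, 0, 0, -1]],
  ],
)

```text
time_s: 15.82
ee_pos: [553.8, -212.8, 205.6]
tool_rot: [-2.622, -0.002, 1.618]
contact_force: [0.5, -0.5, -3.2]
gripper_width: 11.5
grasp_force: 30.0
```

```bash
python3 -c "
from g import *
a=np.radians(104.17);x=np.array([np.cos(a),np.sin(a),0]);z=np.array([0,0,-1.]);R=Ro.from_matrix(np.c_[x,np.cross(z,x),z])
go(np.array([502.8,234.7,170]),R)
go(pt('h',11),rot(0))
d=arm.get_image('scene');cv2.imwrite('pics/s1.png',d['img'])"
```

```text
shift now [449.4  -7.8  46.6] rotvec [-29.7  -3.1 -11.2] | after-rot shift [446.4  60.1  35.6] q [-0.44  0.6   1.2  -0.24  1.8  -0.49] F [ 0.5 -0.5 -3.2]
shift now [ 0.9 -0.8 93.3] rotvec [0.2 0.2 0.6] | after-rot shift [ 0.6 -0.5 93.3] q [-0.44  0.6   1.2  -0.24  1.8  -0.49] F [ 0.5 -0.5 -3.2]
```

View pics/s1.png

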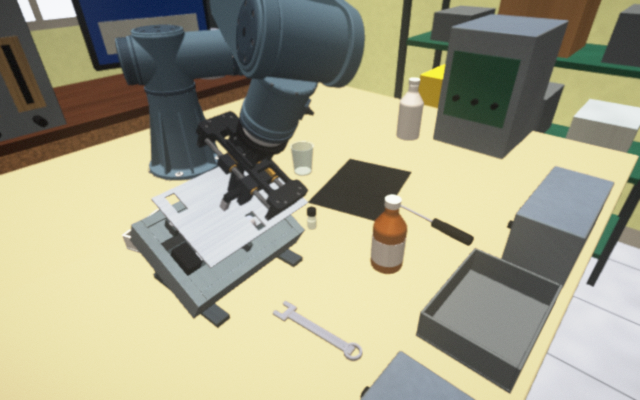

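The cover is gripped at (235,200), clear of the wings, and the deck underneath is open. Next I level it and carry it to the mat.

>>> play_rows(
  motion=[
    [[0, 0, -10, 0, 0, 0, -1], [0, 0, -10, 0, 0, 0, -1], [0, 0, 0, -3, -0.3, -1.1, -1], [0, 0, 0, -3, -0.3, -1.1, -1], [0, 0, 0, -3, -0.3, -1.1, -1], [0, 0, 0, -3, -0.3, -1.1, -1], [0, 0, 0, -3, -0.3, -1.1, -1], [0, 0, 0, -3, -0.3, -1.1, -1], [0, 0, 0, -3, -0.3, -1.1, -1], [0, 0, 0, -3, -0.3, -1.1, -1], [0, 0, 0, -3, -0.3, -1.1, -1], [0, 0, 0, -2.7, -0.4, -1.3, -1]],
  ],
)

```text
time_s: 16.87
ee_pos: [562.0, -212.1, 221.3]
tool_rot: [-3.141, -0.001, 1.819]
contact_force: [0.5, -0.1, -3.4]
gripper_width: 11.6
grasp_force: 30.0
```

>>> play_rows(
  motion=[
    [[15, 2, 0, 0, 0, 0, -1], [25, 4, 0, 0, 0, 0, -1], [25, 4, 0, 0, 0, 0, -1], [25, 4, 0, 0, 0, 0, -1], [25, 4, 0, 0, 0, 0, -1], [25, 4, 0, 0, 0, 0, -1], [25, 4, 0, 0, 0, 0, -1], [25, 4, 0, 0, 0, 0, -1], [25, 4, 0, 0, 0, 0, -1], [25, 4, 0, 0, 0, 0, -1], [25, 4, 0, 0, 0, 0, -1], [25, 4, 0, 0, 0, 0, -1]],
  ],
)

```text
time_s: 17.87
ee_pos: [535.1, 82.2, 221.3]
tool_rot: [-3.138, -0.001, 1.818]
contact_force: [0.3, 0.1, -3.1]
gripper_width: 11.5
grasp_force: 30.0
```

>>> play_rows(
  motion=[
    [[25, 4, 0, 0, 0, 0, -1], [25, 4, 0, 0, 0, 0, -1], [25, 4, 0, 0, 0, 0, -1], [25, 3, 0, 0, 0, 0, -1], [25, 3, 0, 0, 0, 0, -1], [12, 0, 0, 0, 0, 0, -1], [0, 0, 0, 0, 0, 0, -1]],
  ],
)

```text
time_s: 18.45
ee_pos: [518.5, 220.3, 221.2]
tool_rot: [-3.138, -0.002, 1.821]
contact_force: [0.3, -0.4, -3.4]
gripper_width: 11.4
grasp_force: 30.0
```

```bash
cat > f.py <<'E'
from g import *
a=np.radians(104.17);x=np.array([np.cos(a),np.sin(a),0]);z=np.array([0,0,-1.]);R=Ro.from_matrix(np.c_[x,np.cross(z,x),z])
go(np.array([502.8,234.7,19]),R)
d=arm.get_image('wrist');P=cloud(d);cv2.imwrite('pics/w6.png',d['img'])
p,T,st=cur(); L=T.inv().apply((P-p).reshape(-1,3)).reshape(P.shape)
# cover plate: points in tool frame 0..30 beyond TCP
q=(abs(L[...,0])<110)&(abs(L[...,1])<75)&(L[...,2]>0)&(L[...,2]<30)
A=P[q]; k=np.linalg.lstsq(np.c_[A[:,:2],np.ones(len(A))],A[:,2],rcond=None)[0]; print(q.sum(),"plate slope",k,"in tool z",np.median(L[q][:,2]))
tx=T.as_matrix(); print("tilt along tool x,y deg",np.degrees(np.arctan(k[:2]@tx[:2,0])),np.degrees(np.arctan(k[:2]@tx[:2,1])))
r=cv2.minAreaRect(L[q][:,:2].astype(np.float32));print(r)
E
python3 f.py
```

```text
shift now [ 17.5 -10.9 202.3] rotvec [-0.2 -0.1  0.2] | after-rot shift [ 17.8 -11.7 202.2] q [ 0.19  0.17  1.65  0.    1.32 -0.06] F [ 0.3 -0.4 -3.4]
49705 plate slope [-2.61248301e-03 -1.19783986e-03  2.10159953e+02] in tool z 12.645666735352926
tilt along tool x,y deg -0.029524592750264363 -0.16199841385882063
((14.261711120605469, -0.07006072998046875), (191.4737091064453, 149.8549041748047), 0.00014044913405086845)
```

View pics/w6.png

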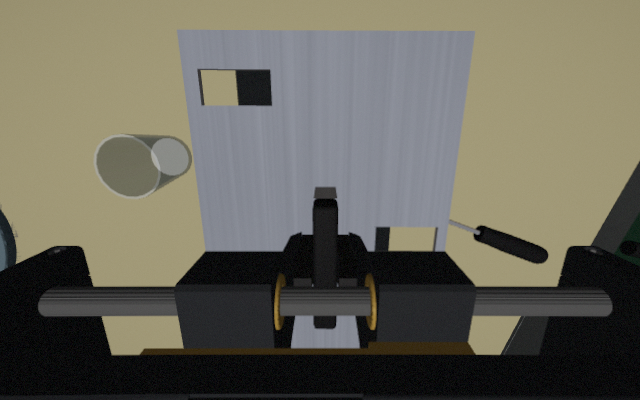

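The cover hangs level (tilt <0.2°) over the mat, handle at (325,260). I'll centre it and lower it.

>>> play_rows(
  motion=[
    [[9, -6, 10, 0, 0, 0, -1], [9, -5, 16, 0, 0, 0, -1], [0, 0, 18, 0, 0, 0, -1], [0, 0, 18, 0, 0, 0, -1], [0, 0, 18, 0, 0, 0, -1], [0, 0, 18, 0, 0, 0, -1], [0, 0, 18, 0, 0, 0, -1], [0, 0, 18, 0, 0, 0, -1], [0, 0, 18, 0, 0, 0, -1], [0, 0, 15, 0, 0, 0, -1], [0, 0, 10, 0, 0, 0, -1], [0, 0, 5, 0, 0, 0, -1]],
  ],
)

```text
time_s: 19.5
ee_pos: [502.8, 231.5, 37.1]
tool_rot: [-3.136, -0.001, 1.816]
contact_force: [0.0, 0.0, -3.7]
gripper_width: 11.6
grasp_force: 30.0
```

>>> play_rows(
  motion=[
    [[0, 0, 4, 0, 0, 0, -1], [0, 0, 4, 0, 0, 0, -1], [0, 0, 3, 0, 0, 0, -1], [0, 0, 2, 0, 0, 0, -1], [0, 0, 2, 0, 0, 0, -1], [0, 0, 2, 0, 0, 0, -1], [0, 0, 0, 0, 0, 0, -1]],
  ],
)

```text
time_s: 20.08
ee_pos: [504.1, 232.6, 21.9]
tool_rot: [-3.139, -0.001, 1.818]
contact_force: [0.7, 0.5, -3.3]
gripper_width: 11.1
grasp_force: 30.0
```

>>> play_rows(
  motion=[
    [[0, 0, 1, 0, 0, 0, -1], [0, 0, 0.5, 0, 0, 0, -1], [0, 0, 0.5, 0, 0, 0, -1], [0, 0, 0, 0, 0, 0, -1]],
  ],
)

```text
time_s: 20.42
ee_pos: [504.2, 232.5, 20.0]
tool_rot: [-3.139, -0.001, 1.818]
contact_force: [0.7, 0.2, -2.9]
gripper_width: 11.3
grasp_force: 30.0
```

>>> play_rows(
  motion=[
    [[0, 0, 0.5, 0, 0, 0, -1], [0, 0, 0.5, 0, 0, 0, -1], [0, 0, 0.5, 0, 0, 0, -1], [0, 0, 0, 0, 0, 0, -1]],
  ],
)

```text
time_s: 20.75
ee_pos: [504.3, 232.6, 19.8]
tool_rot: [-3.139, -0.001, 1.818]
contact_force: [-6.0, -2.7, 10.1]
gripper_width: 11.4
grasp_force: 30.0
```

Contact: the force is now upward at 10 N. I'm releasing and backing off.

>>> play_rows(
  motion=[
    [[0, 0, 0, 0, 0, 0, -0.3], [0, 0, 0, 0, 0, 0, -0.3], [0, 0, 0, 0, 0, 0, -0.3], [0, 0, 0, 0, 0, 0, -0.3], [0, 0, -15, 0, 0, 0, -0.3], [0, 0, -30, 0, 0, 0, -0.3], [0, 0, -40, 0, 0, 0, -0.3], [0, 0, -40, 0, 0, 0, -0.3], [-30, 0, -25, 0, 0, 0, -0.3], [-40, 0, 0, 0, 0, 0, -0.3], [-40, 0, 0, 0, 0, 0, -0.3], [0, 0, 0, 0, 0, 0, -0.3]],
  ],
)

```text
time_s: 21.75
ee_pos: [533.7, 120.2, 169.5]
tool_rot: [3.141, 0.002, 1.813]
contact_force: [0.1, -0.6, -0.7]
gripper_width: 31.0
grasp_force: 0.0
```

```bash
python3 -c "
from g import *
d=arm.get_image('top');P=cloud(d);cv2.imwrite('pics/t1.png',d['img'])
q=(abs(P[...,0]-503)<70)&(abs(P[...,1]-235)<70)&(P[...,2]>36)&(P[...,2]<60)
print('handle',q.sum(),cv2.minAreaRect(P[q][:,:2].astype(np.float32)),np.percentile(P[q][:,2],90))
hd=(P-C)@n;a=(P-C)@s;b=(P-C)@u
for k,(x,y) in W.items():
    m=(abs(a-x)<24)&(abs(b-y)<24)&(hd>18)&(hd<34)
    if k!='h' and m.sum()>20: print(k,m.sum(),cv2.minAreaRect(np.c_[a[m],b[m]].astype(np.float32)))
print(cur()[2]['contact_force'])"
```

```text
handle 172 ((502.6494445800781, 230.68206787109375), (12.485942840576172, 69.5233383178711), 13.722433090209961) 47.729823297241694
b 73 ((48.46184539794922, -87.22197723388672), (29.781795501708984, 9.612086296081543), 0.5537792444229126)
a 86 ((49.0594482421875, 90.39669799804688), (31.605649948120117, 10.470212936401367), 2.495879888534546)
c 64 ((-48.94610595703125, 0.8907876014709473), (29.75137710571289, 10.360018730163574), 1.3782483339309692)
[-0.39960257 -0.60988572  0.10958571]
```

View pics/t1.png

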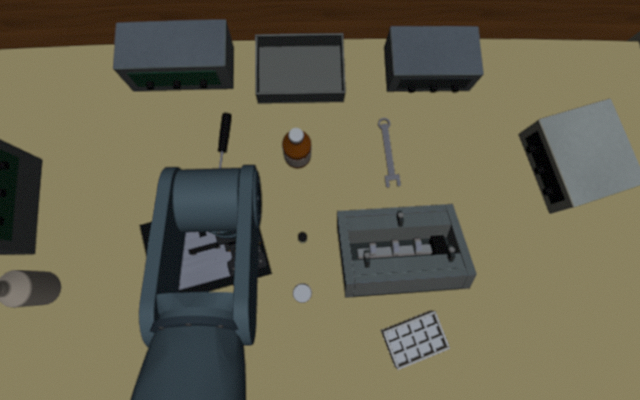

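The top view shows the cover lying on the mat with its handle near (205,245), the wings in line at (366,258), (450,253) and (400,218), and the bystanders where they were. I'm handing in.

```bash
python3 -c "
from plant import arm
print(arm.finish_job())"
```

```text
the job is handed in; nothing more can be done
None
```

I handed the job in at about 22 s; the hand-in returned no verdict. In the last picture all three screws are turned to the stop and the cover lies released, handle up, on the mat, within about 5 mm and 1° of centred, with the bystanders in view not visibly moved.

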